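Click the canister lid shut all the way round

ROBOT

A 6-joint arm with a two-finger parallel gripper is mounted at the origin on the work surface. World frame = base frame: x ahead of the robot, y to its left, z up, the work surface at z = 0. Lengths are in m, angles in rad, forces in N, time in s.
With the tool pointing down it reaches from about 0.4 to 0.825 m from the base axis. Payload 7 kg.
Tool frame: the origin (TCP) lies midway between the tips of the shut fingers; the grasp point (between the pads) lies hold_point_z behind it (hold_point_z is the distance from the TCP to the grasp point, in m); z points along the fingers, y is the direction in which the jaws open and shut (so a half turn about z gives the same grasp; the last joint's range is limited). The gripper opens to 88 mm and grips with 3 to 60 N. Pads are 19 mm wide; open, the fingers measure 130 mm over their backs; the gripper's body (78 mm by 193 mm) begins 47 mm behind the grasp point.
Start: joints at [-1.047, 0.359, 0.012, 0, -1.224, -0.288], TCP at [0.158, -0.656, 0.227] pointing down, gripper open.
Joint ranges: [-3.07, 3.07], [-1.43, 2.12], [-1.02, 1.25], [-3.03, 1.67], [-3.05, -0], [-3.03, 3.03]. Speed limits (rad/s): [2.39, 2.39, 3.01, 3.14, 3.14, 3.14].

INTERFACE

Orientations are given as [roll, pitch, yaw] about the fixed x, y, z axes, in that order (R = Rz(yaw) Ry(pitch) Rx(roll)).
In Python, from station import * gives the robot as it stands. The module is installed in compiled form; this text tells all that it offers.
- The arm moves only by the tool arm_command, never from a script. Its arguments are lists of equal length, an entry for each row: "fingers": the closure, from -1 (fully open) to 1 (shut); "dp": the shift along the world's x, y, z in m, a list of three; "roll": the turn about the world's z in rad. In form: {"fingers": [fingers, ...], "dp": [[x, y, z], ...], "roll": [roll, ...]}. A call has 1 to 8 rows; each row shifts and turns the pose as measured when the row begins; what a row does not reach is not made up. A row lasts 1/10 s, in which the tool goes at most 50 mm and 8.59 degrees, less where a joint would pass 70% of its speed; a pose out of reach is approached as far as the arm can. A call is refused whole if a number of a shift passes 0.05 or a number of a turn 0.15, either way. A call with a gripper value outside its range is refused whole. The fingers move at their own pace and stop on an object; "newtons" is the grip in N (left out, the last holds). Time passes only in rows, so rows that do not move let the fingers close. It gives the time, the measured TCP pose, the force and the opening at its end, in the units of the state.
- get_state(): the state, without advancing time (a new reading comes with each control period).
- grab_frame(name): name is "scene" or "side" or "wrist"; returns the picture (420x560x3 uint8, blue, green, red); there is no depth.
- calibration(name): a dict with "fx", "fy", "cx", "cy" (pixels), "k1" (the pictures are not rectified: a ray, as slopes to the right and down, at radius r is drawn at 1 + k1 r^2 times it, then the intrinsics apply), "R" (3x3) and "t" (3): a world point X has camera coordinates R X + t; the wrist camera has in their place "hand_eye" (4x4, takes a point from camera to tool coordinates, whose origin is the TCP and whose axes are the flange's). Camera axes: x right, y down, z forward; pixel columns grow to the right and rows downward; lengths in m; the calibration is good to about 2 mm. A picture is of the moment at which its call begins: read the wrist's pose just before it. calibration takes no time and is no camera call.
- job_done(): hands the job in, once; it reports no verdict.
The state is a dict: "t": time; "q": joint angles; "qd": joint speeds; "joint_efforts": joint torques, N m; "eef_pos": TCP position; "ee_rot": TCP orientation; "force": force on the tool from outside, world axes, zero at the start; "moment": the same for the moment, N m; "width": finger opening in m.
Only numpy, scipy, OpenCV 4.12 (cv2) and the standard library are available. Lean on these libraries where they do the work, as an engineer would, in place of code of your own. Each camera call takes 0.05 s, during which the arm holds its last target.

TASK

The snap lid of the green canister is only resting on it. Beginning with the rim section that has the pull tab, press the lid's rim down section by section, going round the rim in turn either way, until all four sections have clicked shut. Just press: the canister must not be lifted, tipped or pushed out of its place, and the cup, jug and pan lid are left alone.

Things in the scene. Friction and masses are not known exactly. Their poses are not given: they have to be found in the camera images.
- canister: Round green plastic canister, loose, 112 mm across, about 0.8 kg. Origin: centre of underside; z up, x towards the pull tab. Lid: flat centre panel 100 mm above the counter, inside a rim ring 43 to 57 mm from the axis, cut by 6 mm slits into four quarter sections. Raised section: top at 116 mm, 6 mm slot with white seal showing beneath; shut: top at 110 mm, no slot.
- rim_1_top (a point): Middle of the top face of lid rim section 1 (the section with the pull tab, centred on the canister's +x direction), 50 mm from the canister's axis; it moves with the section. The flat pull tab, 20 mm wide and 5 mm thick, sticks out to 74 mm from the axis, 8 to 13 mm below the section's top.
- rim_1 (a joint): How far rim section 1 is pressed down, m: 0 = up, unlatched; 0.006 = fully latched. It resists with about 11 N at first, less as it goes down, and beyond 0.003 snaps down to 0.006 by itself and stays; released before that it springs back up.
- rim_2_top (a point): Middle of the top face of lid rim section 2 (centred on the canister's +y direction: next to section 1 going anticlockwise seen from above), 50 mm from the canister's axis; it moves with the section.
- rim_2 (a joint): How far rim section 2 is pressed down, m: 0 = up, unlatched; 0.006 = fully latched. It resists with about 11 N at first, less as it goes down, and beyond 0.003 snaps down to 0.006 by itself and stays; released before that it springs back up.
- rim_3_top (a point): Middle of the top face of lid rim section 3 (centred on the canister's -x direction, opposite the pull tab), 50 mm from the canister's axis; it moves with the section.
- rim_3 (a joint): How far rim section 3 is pressed down, m: 0 = up, unlatched; 0.006 = fully latched. It resists with about 11 N at first, less as it goes down, and beyond 0.003 snaps down to 0.006 by itself and stays; released before that it springs back up.
- rim_4_top (a point): Middle of the top face of lid rim section 4 (centred on the canister's -y direction: next to section 1 going clockwise seen from above), 50 mm from the canister's axis; it moves with the section.
- rim_4 (a joint): How far rim section 4 is pressed down, m: 0 = up, unlatched; 0.006 = fully latched. It resists with about 11 N at first, less as it goes down, and beyond 0.003 snaps down to 0.006 by itself and stays; released before that it springs back up.
- cup: Bystander: patterned white ceramic cup, 80 mm across, 75 mm tall, loose. Origin at the centre of its underside.
- jug: Bystander: stainless creamer jug, 76 mm across and 95 mm tall, its handle reaching 66 mm from the axis on its -x side, loose. Origin at the centre of its underside.
- pan_lid: Bystander: small aluminium saucepan lid lying knob up, 140 mm across, 38 mm tall, loose. Origin at the centre of its underside.

How it is judged:
By the outcome, as a careful person would: the job done as asked, in the order asked, and still so for the second after the job is handed in, with the robot touching nothing.
It also fails if it takes over 48 s, if anything falls off the work surface, if the arm or the gripper's body presses on something with over 40 N, if the wrist force passes 120 N, or if a joint passes its speed limit or range.

## Working session

There is one attempt and no reset: what is moved stays moved. The work goes in short steps, Python scripts to look and compute and a tool call to move; the robot and the scene stay as the last step left them, time stands still between calls to the robot, and variables do not carry over. Pictures are saved under pics/ and viewed, and the job is handed in when it is done.

Besides the shell and the picture viewer there is one more tool, called after ">>>" in YAML: its name, and indented under it one key for each argument. arm_command: Moves the arm, as the interface text tells. Its arguments: {"type":"object","properties":{"fingers":{"type":"array"},"dp":{"type":"array"},"roll":{"type":"array"},"newtons":{"type":"number"}},"required":["fingers","dp","roll"]}

```bash
mkdir -p pics; python3 - <<'E'
from station import *
import cv2
s=get_state();print(s)
for n in ["scene","side","wrist"]:
    cv2.imwrite(f"pics/{n}0.png",grab_frame(n)); print(n,calibration(n))
E
```

```text
{'t': 0.0, 'q': array([-1.04689060e+00,  3.59407741e-01,  1.10423494e-02, -3.72457982e-04,
       -1.22408724e+00, -2.88113616e-01]), 'qd': array([ 0.00106628,  0.00140037, -0.0010323 ,  0.00134074, -0.00180275,
        0.00081766]), 'joint_efforts': array([-6.14140981e-05, -5.82718313e+01,  2.93056995e+01,  6.99693963e+00,
        6.89837529e-03, -1.31207166e-04]), 'eef_pos': array([ 0.15756064, -0.65584114,  0.22559799]), 'ee_rot': array([ 3.13990512e+00, -1.34981258e-04, -2.90592728e+00]), 'force': array([-0.22031313,  0.03666274, -0.61347098]), 'moment': array([-0.02392158, -0.02955967,  0.00910061]), 'width': 0.08731871428384128}
scene {'fx': 534.5771474731333, 'fy': 534.5771474731333, 'cx': 283.3629263956061, 'cy': 209.340056421116, 'k1': 0.023577908224551965, 'R': array([[-0.69906816,  0.71493464,  0.0131213 ],
       [ 0.47952711,  0.48233929, -0.73307746],
       [-0.53043139, -0.50617909, -0.68001858]]), 't': array([ 0.44224384, -0.21940592,  1.51047428])}
side {'fx': 401.0661273310638, 'fy': 401.0661273310638, 'cx': 280.90470437981173, 'cy': 211.07343641673302, 'k1': -0.10391293145286577, 'R': array([[-0.99100344, -0.13373657, -0.00516837],
       [-0.09959328,  0.76269422, -0.63904516],
       [ 0.0894056 , -0.63278121, -0.76915186]]), 't': array([0.59927894, 0.1266278 , 1.04840029])}
wrist {'fx': 349.0678463893214, 'fy': 349.0678463893214, 'cx': 276.44606580247813, 'cy': 216.02207760536282, 'k1': 0.02743818200714096, 'hand_eye': array([[ 4.38956854e-04, -9.56232255e-01, -2.92608409e-01,
         8.05885395e-02],
       [ 9.99999138e-01,  5.76640206e-05,  1.31170625e-03,
         7.17124239e-04],
       [-1.23742285e-03, -2.92608733e-01,  9.56231456e-01,
        -1.58591608e-01],
       [ 0.00000000e+00,  0.00000000e+00,  0.00000000e+00,
         1.00000000e+00]])}
```

View pics/scene0.png

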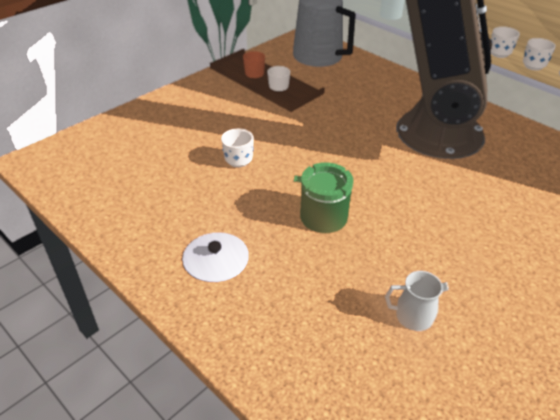

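View pics/side0.png

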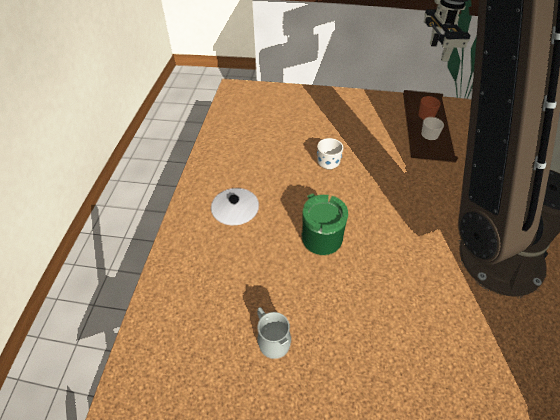

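View pics/wrist0.png

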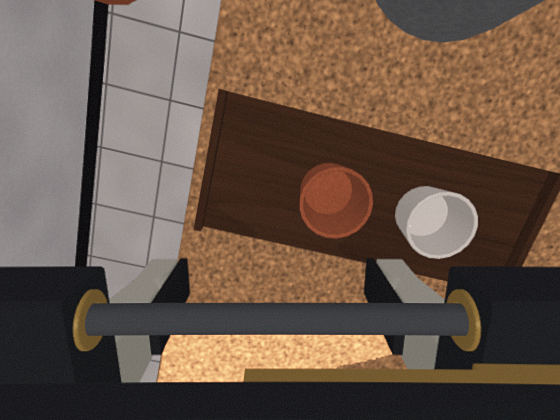

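The scene view shows the canister at about (327,195), with the tab at about (298,178). In the side view the canister is at about (324,222). I'll zoom in and measure.

```bash
cat > h.py <<'E'
import numpy as np, cv2
from station import *
from scipy.spatial.transform import Rotation as Ro
def campose(n,st=None):
    c=calibration(n)
    if n=="wrist":
        T=np.eye(4);T[:3,:3]=Ro.from_euler('xyz',st['ee_rot']).as_matrix();T[:3,3]=st['eef_pos']
        M=T@c['hand_eye'];return c,M[:3,:3],M[:3,3]
    R=np.array(c['R']);return c,R.T,-R.T@np.array(c['t'])
def toplane(n,px,z,st=None):
    c,R,o=campose(n,st);px=np.atleast_2d(np.array(px,float))
    K=np.array([[c['fx'],0,c['cx']],[0,c['fy'],c['cy']],[0,0,1]])
    u=cv2.undistortPoints(px[:,None],K,np.array([c['k1'],0,0,0.]))[:,0]
    d=np.c_[u,np.ones(len(u))]@R.T
    return o+d*((z-o[2])/d[:,2])[:,None]
def proj(n,X,st=None):
    c,R,o=campose(n,st);p=(np.atleast_2d(X)-o)@R;s=p[:,:2]/p[:,2:];r2=(s**2).sum(1,keepdims=True)
    return s*(1+c['k1']*r2)*[c['fx'],c['fy']]+[c['cx'],c['cy']]
E
python3 - <<'E'
from h import *
for n,(x,y) in dict(scene=(285,150),side=(285,180)).items():
    im=cv2.imread(f"pics/{n}0.png");h=cv2.cvtColor(im,cv2.COLOR_BGR2HSV)
    m=cv2.inRange(h,(50,90,30),(85,255,255))
    k,l,s,cen=cv2.connectedComponentsWithStats(m)
    m2=np.zeros_like(m)
    for i in range(1,k):
        if s[i,4]>100 : print(n,s[i],cen[i])
    cr=im[y:y+90,x:x+90];cv2.imwrite(f"pics/{n}0z.png",cv2.resize(cr,None,fx=6.5,fy=6.5,interpolation=cv2.INTER_CUBIC))
    w=slice(y,y+90),slice(x,x+90);ys,xs=np.nonzero(m[w]); xs+=x;ys+=y
    # center via vertical axis: left/right extremes
    print(xs.min(),xs.max(),ys.min(),ys.max())
print(toplane("scene",[[298,178],[327,180]],.105), toplane("side",[[324,214]],.1))
E
```

```text
scene [189   0  18  41 261] [197.60536398  20.27969349]
scene [210   0  23  30 395] [222.30379747  10.08101266]
scene [237   0  13  34 259] [242.68339768  14.90733591]
scene [ 300  163   53   61 1495] [329.56120401 185.88963211]
295 352 163 223
side [458   0  13  32 250] [464.592  17.268]
side [448  48  12  33 239] [453.84518828  63.18828452]
side [ 302  194   46   61 2153] [323.37018114 223.73200186]
302 347 194 254
[[ 0.53008414 -0.05674551  0.105     ]
 [ 0.48955092 -0.0067977   0.105     ]] [[ 0.49445888 -0.00789512  0.1       ]]
```

View pics/scene0z.png

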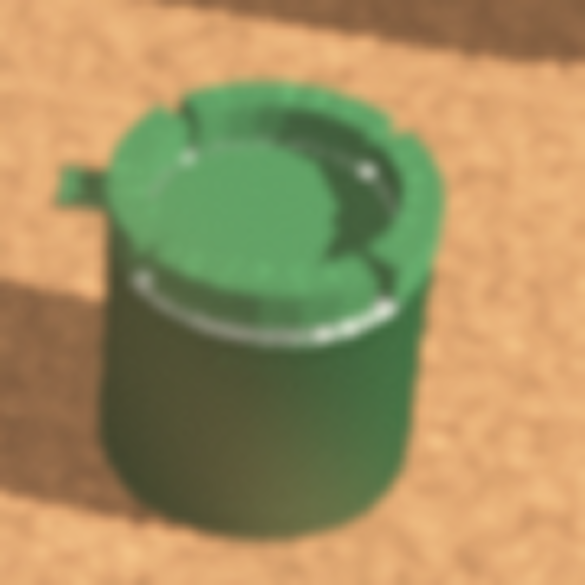

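View pics/side0z.png

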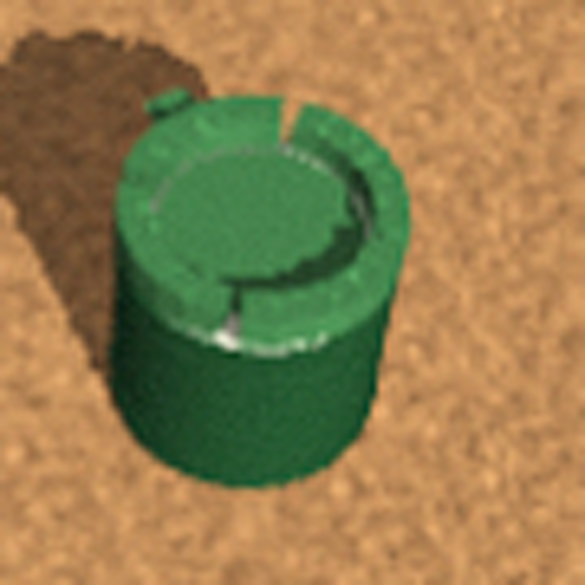

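The canister centre is near (0.494, -0.007), with the tab pointing towards roughly -54°. Next I'll move over it with the fingers shut and refine this with the wrist camera.

>>> arm_command:
  fingers: [1,1,1,1,1,1,1,1]
  dp:
    - [0.021,0.04,0.015]
    - [0.021,0.04,0.015]
    - [0.021,0.04,0.015]
    - [0.021,0.04,0.01]
    - [0.021,0.04,0.01]
    - [0.021,0.04,0.01]
    - [0.021,0.04,0]
    - [0.021,0.04,0]
  roll: [0,0,0,0,0,0,0,0]
  newtons: 20

```text
t: 0.95
eef_pos: [0.3258, -0.3267, 0.2973]
ee_rot: [3.132, -0.002, -2.915]
force: [1.8, -0.1, 0.2]
width: 0.029
```

>>> arm_command:
  fingers: [1,1,1,1,1,1,1,1]
  dp:
    - [0.021,0.04,0]
    - [0.021,0.04,0]
    - [0.021,0.04,0]
    - [0.021,0.04,0]
    - [0.021,0.04,0]
    - [0.021,0.04,0]
    - [0.021,0.04,0]
    - [0.02,0.035,0]
  roll: [0.05,0.05,0.05,0.05,0.05,0.05,0.05,0.05]

```text
t: 1.75
eef_pos: [0.4951, 0.0037, 0.2991]
ee_rot: [3.133, 0.004, -2.498]
force: [1.2, -1.0, 0.3]
width: 0.0006
```

>>> arm_command:
  fingers: [1,1,1]
  dp:
    - [0,0,0]
    - [0,0,0]
    - [0,0,0]
  roll: [0,0,0]

```text
t: 2.05
eef_pos: [0.4964, 0.008, 0.2975]
ee_rot: [3.132, 0.001, -2.491]
force: [-1.0, 0.2, -0.1]
width: 0.0011
```

```bash
python3 - <<'E'
from h import *
import pickle
s=get_state();im=grab_frame("wrist");pickle.dump(s,open("w1.pkl","wb"))
print(s['eef_pos'],s['ee_rot'],s['force'],s['width'],s['q'].round(2))
cv2.imwrite("pics/w1.png",im);cv2.imwrite("pics/w1z.png",cv2.resize(im[100:280,180:400],None,fx=3.3,fy=3.3,interpolation=cv2.INTER_CUBIC))
print(proj("wrist",[[.494,-.007,.116]],s))
E
```

```text
[0.49637918 0.00799903 0.29751699] [ 3.13234156e+00  1.22822408e-03 -2.49113553e+00] [-0.98893488  0.16877801 -0.05870702] 0.0011365322129317733 [ 0.41  0.02 -0.25 -0.01 -1.3  -1.32]
[[262.52351678 181.95850599]]
```

View pics/w1z.png

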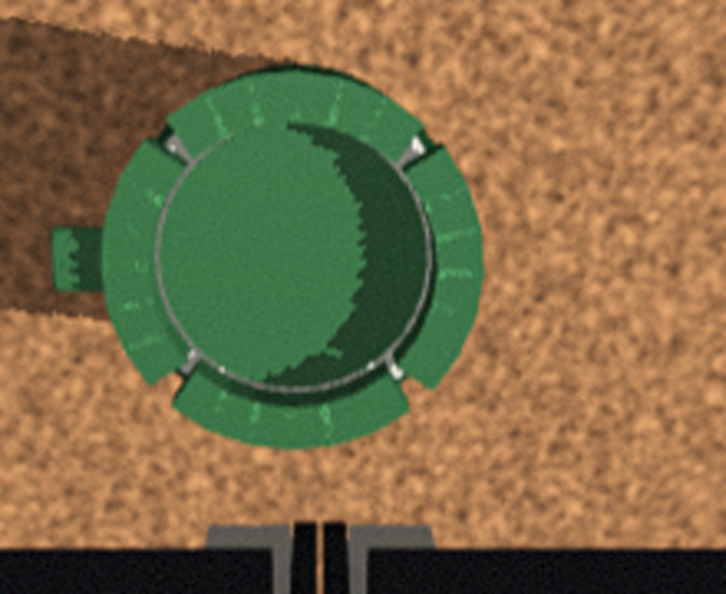

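View pics/w1.png

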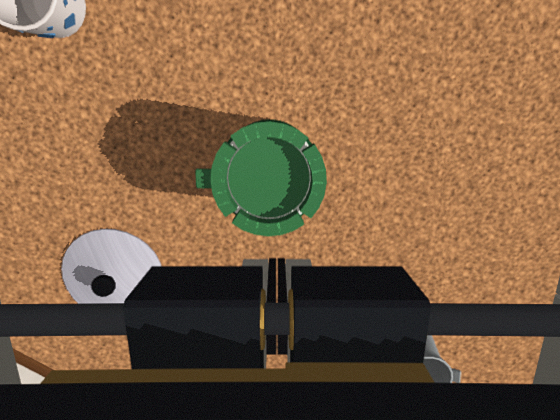

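The wrist view is clear. The lid centre is at about (268,178), the tab at about (203,178) on the left, and all four sections are raised with slits on the diagonals. I'll fit the outline.

```bash
python3 - <<'E'
from h import *
import pickle
from scipy.optimize import least_squares
s=pickle.load(open("w1.pkl","rb"));im=cv2.imread("pics/w1.png")
h=cv2.cvtColor(im,cv2.COLOR_BGR2HSV);m=cv2.inRange(h,(50,80,20),(85,255,255))
k,l,st,cen=cv2.connectedComponentsWithStats(m)
for i in range(1,k):
    if st[i,4]>30: print(st[i],cen[i])
m[:, :210]=0
c=max(cv2.findContours(m,cv2.RETR_EXTERNAL,cv2.CHAIN_APPROX_NONE)[0],key=len)
hull=cv2.convexHull(np.vstack([c]))[:,0]
P=toplane("wrist",hull,.116,s)[:,:2]
f=least_squares(lambda p:np.hypot(*(P-p[:2]).T)-p[2],[.494,-.007,.057],loss='soft_l1',f_scale=.001)
print("centre,r",f.x)
t=toplane("wrist",[[180+76/3.3,100+260/3.3]],.108,s)[0,:2]
# slit white seal points zoom px
sl=np.array([[178,143],[417,147],[395,370],[189,362]])/3.3+[180,100]
S=toplane("wrist",sl,.108,s)[:,:2]-f.x[:2]
print(np.degrees(np.arctan2(S[:,1],S[:,0])),np.hypot(*S.T))
d=t-f.x[:2];a=np.arctan2(d[1],d[0]);print("tab deg",np.degrees(a),np.hypot(*d))
for z,n in((.116,"scene"),(.116,"side")):
    print(n,proj(n,[[*f.x[:2],z]]))
a=np.mean(np.unwrap(np.arctan2(S[:,1],S[:,0])-np.arange(4)*np.pi/2*np.sign(1))) if 0 else a
for i in range(4): print(i+1,f.x[:2]+.05*np.array([np.cos(a+i*np.pi/2),np.sin(a+i*np.pi/2)]))
# side/scene centre estimate with body bbox
E
```

```text
[ 196  120  131   98 8821] [265.91780977 171.44235347]
[ 232  209   72   27 1134] [267.42239859 223.51851852]
centre,r [ 0.48960796 -0.00330019  0.05693339]
[-99.52122204 169.63828011  80.25053954  -7.98467865] [0.04867286 0.05087092 0.04760216 0.0454979 ]
tab deg -53.09368980547786 0.0656317781700358
scene [[328.53318899 176.87411186]]
side [[326.30335075 211.55957511]]
1 [ 0.51963338 -0.04328112]
2 [0.52958889 0.02672522]
3 [0.45958255 0.03668073]
4 [ 0.44962704 -0.03332561]
```

>>> arm_command:
  fingers: [1,1,1,1,1,1,1]
  dp:
    - [0.011,-0.026,-0.02]
    - [0.011,-0.026,-0.03]
    - [0,0,-0.035]
    - [0,0,-0.035]
    - [0,0,-0.025]
    - [0,0,-0.01]
    - [0,0,0]
  roll: [0,0,0,0,0,0,0]

```text
t: 2.8
eef_pos: [0.5166, -0.0536, 0.1414]
ee_rot: [3.136, 0.009, -2.503]
force: [-0.6, 0.5, 0.9]
width: 0.0004
```

```bash
python3 - <<'E'
from h import *
s=get_state();print(s['eef_pos'],s['ee_rot'],s['force'])
im=grab_frame("wrist");cv2.imwrite("pics/w2.png",im)
sc=grab_frame("scene");cv2.imwrite("pics/s2.png",cv2.resize(sc[100:250,250:420],None,fx=4,fy=4,interpolation=cv2.INTER_CUBIC))
E
```

```text
[ 0.51661859 -0.05356738  0.14142678] [ 3.13595248  0.00854516 -2.50256895] [-0.59616515  0.5082316   0.88652454]
```

View pics/w2.png

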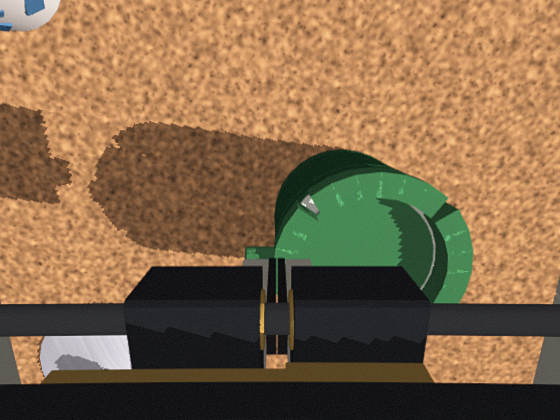

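View pics/s2.png

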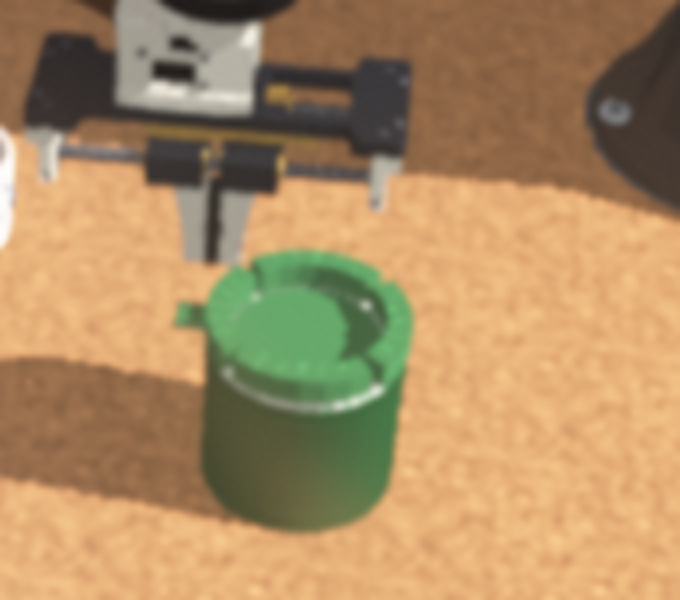

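The shut fingertips are about 25 mm above the lid and 10 mm past the target in y. I'll correct that and then lower slowly.

>>> arm_command:
  fingers: [1,1,1,1]
  dp:
    - [0.002,0.009,-0.008]
    - [0.0,0.0,-0.006]
    - [0,0,0]
    - [0,0,0]
  roll: [0.01,0,0,0]

```text
t: 3.3
eef_pos: [0.5226, -0.0424, 0.132]
ee_rot: [3.14, 0.018, -2.49]
force: [0.1, -0.4, 0.8]
width: 0.0007
```

>>> arm_command:
  fingers: [1,1,1,1]
  dp:
    - [-0.003,-0.001,-0.006]
    - [0.0,0.0,-0.004]
    - [0,0,-0.002]
    - [0,0,0]
  roll: [0,0,0,0]

```text
t: 3.7
eef_pos: [0.5194, -0.0433, 0.1194]
ee_rot: [3.141, 0.018, -2.489]
force: [0.3, -0.9, -0.4]
width: 0.0003
```

>>> arm_command:
  fingers: [1,1,1]
  dp:
    - [0,0,-0.002]
    - [0,0,-0.002]
    - [0,0,-0.002]
  roll: [0,0,0]

```text
t: 4.0
eef_pos: [0.5199, -0.0437, 0.1143]
ee_rot: [-3.141, 0.018, -2.489]
force: [-3.0, 0.1, 5.3]
width: 0.0003
```

>>> arm_command:
  fingers: [1,1]
  dp:
    - [0,0,-0.002]
    - [0,0,-0.002]
  roll: [0,0]

```text
t: 4.2
eef_pos: [0.52, -0.0437, 0.1102]
ee_rot: [-3.141, 0.019, -2.489]
force: [0.4, 0.8, -0.0]
width: 0.0003
```

>>> arm_command:
  fingers: [1,1]
  dp:
    - [0,0,-0.001]
    - [0,0,-0.001]
  roll: [0,0]

```text
t: 4.4
eef_pos: [0.5208, -0.0441, 0.1098]
ee_rot: [-3.139, 0.019, -2.488]
force: [-4.2, 0.1, 15.6]
width: 0.0009
```

The fingers now meet a hard stop at z≈0.110, so section 1 seems shut. I'll lift and move above section 2, then look.

>>> arm_command:
  fingers: [1,1,1,1,1,1]
  dp:
    - [0,0,0.015]
    - [0,0,0.01]
    - [0.005,0.033,0]
    - [0.004,0.033,0]
    - [0,0,0]
    - [0,0,0]
  roll: [0,0,0,0,0,0]

```text
t: 5.0
eef_pos: [0.5304, 0.0238, 0.136]
ee_rot: [-3.14, 0.021, -2.49]
force: [-0.3, -0.4, -0.0]
width: 0.0006
```

```bash
cat > look.py <<'E'
from h import *
import sys
k=sys.argv[1]
s=get_state();print(s['eef_pos'],s['force'],s['t'])
sc=grab_frame("scene")[150:240,285:375];si=grab_frame("side")[180:270,280:370]
w=grab_frame("wrist")
cv2.imwrite(f"pics/l{k}.png",cv2.resize(np.hstack([sc,si]),None,fx=4.4,fy=4.4,interpolation=cv2.INTER_CUBIC));cv2.imwrite(f"pics/w{k}.png",w)
E
python3 look.py a
```

```text
[0.53041824 0.02381555 0.13595385] [-0.3191715  -0.35797718 -0.03065492] 5.0
```

View pics/la.png

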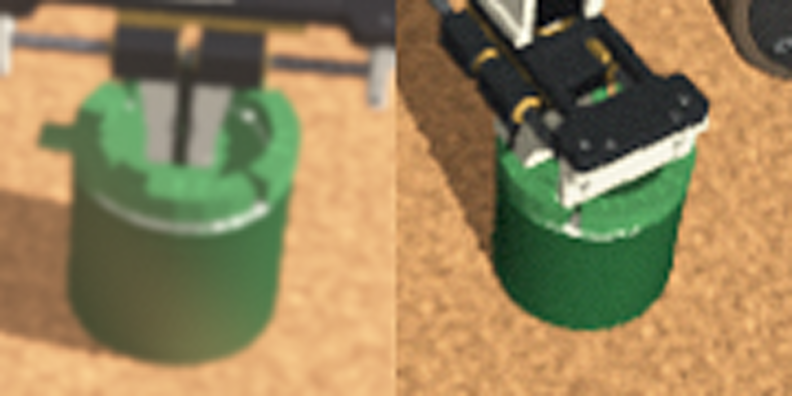

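View pics/wa.png

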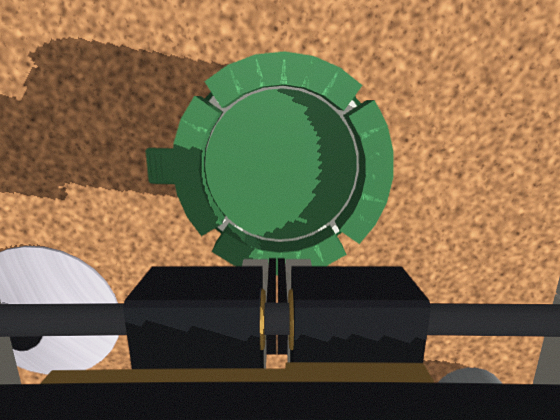

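```bash
python3 - <<'E'
from h import *
s=get_state();p=toplane("wrist",[[285,163]],.116,s)[0];print(p)
for i in range(4):
    a=np.radians(-54+90*i);print(i+1,p[:2]+.05*np.array([np.cos(a),np.sin(a)]))
E
```

```text
[ 0.48428311 -0.00511549  0.116     ]
1 [ 0.51367238 -0.04556634]
2 [0.52473396 0.02427377]
3 [0.45489385 0.03533536]
4 [ 0.44383226 -0.03450475]
```

>>> arm_command:
  fingers: [1,1,1,1]
  dp:
    - [0,0,-0.01]
    - [0,0,-0.005]
    - [0,0,-0.001]
    - [0,0,0]
  roll: [0,0,0,0]

```text
t: 5.55
eef_pos: [0.5295, 0.0208, 0.1178]
ee_rot: [-3.14, 0.019, -2.494]
force: [-0.1, -0.9, -0.3]
width: 0.0004
```

>>> arm_command:
  fingers: [1,1,1]
  dp:
    - [-0.002,0.003,0.001]
    - [0,0,0]
    - [0,0,-0.002]
  roll: [0,0,0]

```text
t: 5.85
eef_pos: [0.5276, 0.0238, 0.117]
ee_rot: [-3.14, 0.019, -2.494]
force: [0.2, 0.3, 0.0]
width: 0.0003
```

>>> arm_command:
  fingers: [1,1,1]
  dp:
    - [0,0,-0.002]
    - [0,0,-0.002]
    - [0,0,-0.002]
  roll: [0,0,0]

```text
t: 6.15
eef_pos: [0.528, 0.0241, 0.1124]
ee_rot: [-3.139, 0.021, -2.493]
force: [0.3, 0.2, -0.6]
width: 0.0004
```

>>> arm_command:
  fingers: [1,1,1]
  dp:
    - [0,0,-0.0015]
    - [0,0,-0.0015]
    - [0,0,-0.001]
  roll: [0,0,0]

```text
t: 6.45
eef_pos: [0.5292, 0.0244, 0.1098]
ee_rot: [-3.137, 0.023, -2.492]
force: [-5.3, 2.4, 14.8]
width: 0.0006
```

Section 2 meets the same hard stop. Section 3 is next, at (0.460, 0.036).

>>> arm_command:
  fingers: [1,1,1,1,1,1]
  dp:
    - [0,0,0.015]
    - [0,0,0.01]
    - [-0.034,0.006,0]
    - [-0.034,0.006,0]
    - [0,0,0]
    - [0,0,0]
  roll: [0,0,0,0,0,0]

```text
t: 7.05
eef_pos: [0.46, 0.0368, 0.1354]
ee_rot: [-3.137, 0.024, -2.493]
force: [1.5, 0.2, -0.2]
width: 0.0006
```

```bash
python3 look.py b
```

```text
[0.45998581 0.03682581 0.13537536] [ 1.47334514  0.23123534 -0.16915911] 7.05
```

View pics/lb.png

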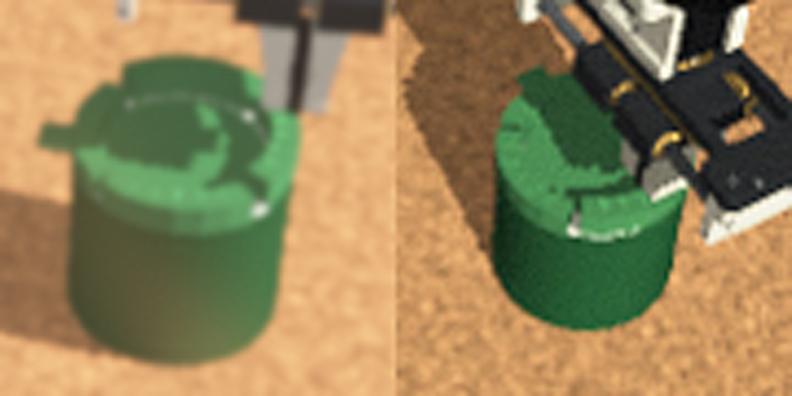

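View pics/wb.png

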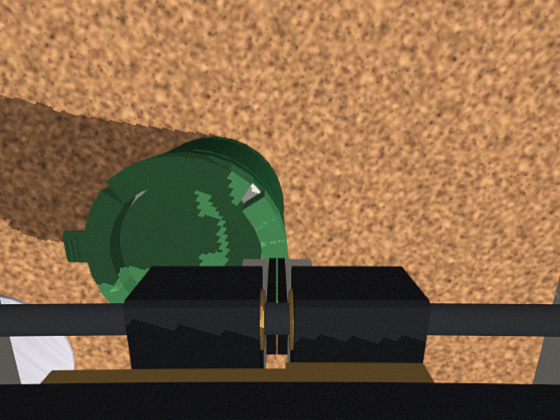

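Section 2's seal no longer shows in the scene view, and the canister hasn't moved. The fingers are over section 3 at about r=51 mm, so I'll shift 1–2 mm inward and lower.

>>> arm_command:
  fingers: [1,1,1,1]
  dp:
    - [0.001,-0.001,-0.01]
    - [0,0,-0.005]
    - [0,0,-0.001]
    - [0,0,0]
  roll: [0,0,0,0]

```text
t: 7.6
eef_pos: [0.4627, 0.035, 0.1163]
ee_rot: [-3.138, 0.021, -2.496]
force: [0.0, 0.7, 2.5]
width: 0.0009
```

>>> arm_command:
  fingers: [1,1]
  dp:
    - [0,0,-0.001]
    - [0,0,0]
  roll: [0,0]

```text
t: 7.8
eef_pos: [0.4629, 0.0352, 0.116]
ee_rot: [-3.138, 0.02, -2.496]
force: [-4.4, 0.8, 10.5]
width: 0.0007
```

>>> arm_command:
  fingers: [1,1,1]
  dp:
    - [0,0,-0.002]
    - [0,0,-0.002]
    - [0,0,-0.002]
  roll: [0,0,0]

```text
t: 8.1
eef_pos: [0.4629, 0.0354, 0.1109]
ee_rot: [-3.138, 0.021, -2.495]
force: [0.3, -0.4, -0.1]
width: 0.0003
```

>>> arm_command:
  fingers: [1,1]
  dp:
    - [0,0,-0.001]
    - [0,0,-0.001]
  roll: [0,0]

```text
t: 8.3
eef_pos: [0.4632, 0.0354, 0.1098]
ee_rot: [-3.138, 0.021, -2.495]
force: [-9.9, 3.3, 22.9]
width: 0.0005
```

Section 3 is at its stop. Section 4 is next, at about (0.450, -0.033).

>>> arm_command:
  fingers: [1,1,1,1,1,1]
  dp:
    - [0,0,0.015]
    - [0,0,0.01]
    - [-0.006,-0.034,0]
    - [-0.006,-0.034,0]
    - [0,0,0]
    - [0,0,0]
  roll: [0,0,0,0,0,0]

```text
t: 8.9
eef_pos: [0.452, -0.0338, 0.1363]
ee_rot: [-3.137, 0.023, -2.493]
force: [0.1, -0.2, -0.5]
width: 0.0002
```

```bash
python3 look.py c
```

```text
[ 0.45196194 -0.03382567  0.1363378 ] [ 0.09696878 -0.17305361 -0.49872897] 8.9
```

View pics/lc.png

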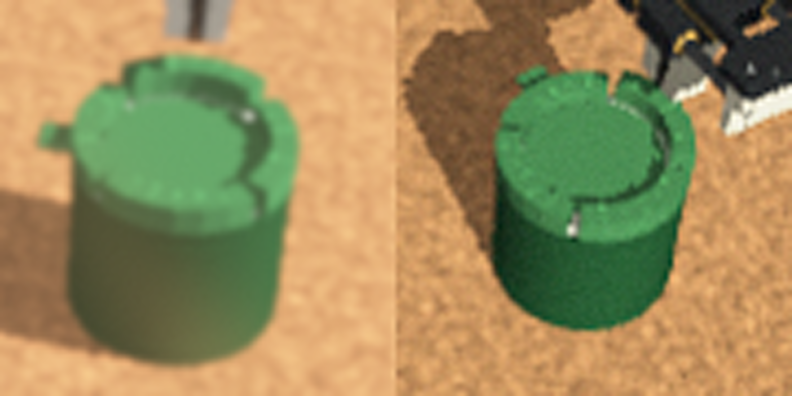

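View pics/wc.png

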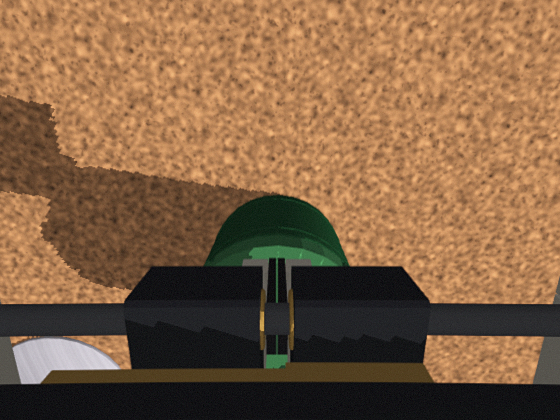

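```bash
python3 - <<'E'
from h import *
s=get_state();o=s['eef_pos'];yw=s['ee_rot'][2]
for r in (233,246,262):
    p=toplane("wrist",[[277,r]],.116,s)[0]-o;print(r,p[0]*np.cos(yw)+p[1]*np.sin(yw))
E
```

```text
233 0.01541884284243288
246 0.007772487336334811
262 -0.0019029819617403746
```

>>> arm_command:
  fingers: [1,1,1,1]
  dp:
    - [-0.001,0,-0.01]
    - [0,0,-0.005]
    - [0,0,-0.001]
    - [0,0,0]
  roll: [0,0,0,0]

```text
t: 9.45
eef_pos: [0.451, -0.0313, 0.118]
ee_rot: [-3.137, 0.021, -2.489]
force: [0.8, -0.1, 0.5]
width: 0.0008
```

>>> arm_command:
  fingers: [1,1,1]
  dp:
    - [-0.002,-0.002,0.001]
    - [0,0,0]
    - [0,0,-0.002]
  roll: [0,0,0]

```text
t: 9.75
eef_pos: [0.4491, -0.0332, 0.1172]
ee_rot: [-3.137, 0.021, -2.488]
force: [0.3, -0.5, -1.2]
width: 0.0003
```

>>> arm_command:
  fingers: [1,1,1]
  dp:
    - [0,0,-0.002]
    - [0,0,-0.002]
    - [0,0,-0.002]
  roll: [0,0,0]

```text
t: 10.05
eef_pos: [0.4491, -0.0334, 0.1119]
ee_rot: [-3.136, 0.022, -2.488]
force: [0.2, -0.4, -0.0]
width: 0.0006
```

>>> arm_command:
  fingers: [1,1,1]
  dp:
    - [0,0,-0.0015]
    - [0,0,-0.001]
    - [0,0,-0.001]
  roll: [0,0,0]

```text
t: 10.35
eef_pos: [0.4493, -0.0338, 0.1097]
ee_rot: [-3.135, 0.021, -2.487]
force: [-8.2, 2.2, 21.1]
width: 0.0002
```

>>> arm_command:
  fingers: [1,1,1,1,1,1,1,1]
  dp:
    - [0,0,0.015]
    - [0,0,0.03]
    - [0,0,0.04]
    - [0.01,0.005,0.04]
    - [0.02,0.02,0.04]
    - [0.01,0.015,0.02]
    - [0,0,0]
    - [0,0,0]
  roll: [0,0,0,0,0,0,0,0]

```text
t: 11.15
eef_pos: [0.4879, 0.0064, 0.3011]
ee_rot: [-3.137, 0.02, -2.489]
force: [-1.1, 0.3, -0.6]
width: 0.0005
```

```bash
python3 look.py d; python3 - <<'E'
import cv2
im=cv2.imread("pics/wd.png");cv2.imwrite("pics/wdz.png",cv2.resize(im[60:280,150:420],None,fx=2.7,fy=2.7,interpolation=cv2.INTER_CUBIC))
E
```

```text
[0.48793679 0.00644834 0.3010923 ] [-1.11838869  0.27883765 -0.62343799] 11.15
```

View pics/ld.png

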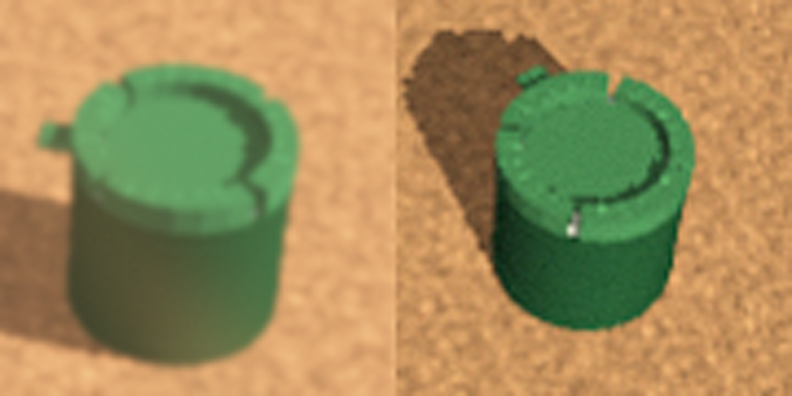

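View pics/wdz.png

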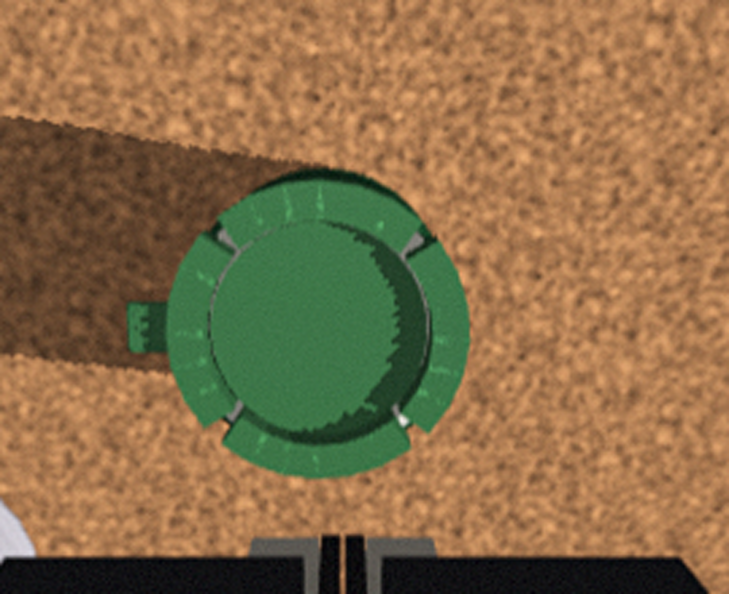

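All four sections now look level, with no seal slot under the rim. The canister body is at the same pixels as at the start, about x=301 at its left edge in the scene view. The arm is clear, so I'll hand in.

```bash
python3 -c "
from station import *
print(job_done())"
```

```text
the job is handed in; nothing more can be done
None
```

I pressed the lid's rim shut with the closed fingertips in the order 1 (pull tab), 2, 3, 4, and handed the job in at about 11.3 s of the 48 s allowed.

- **Clicks:** on every section the resistance dropped to zero part-way down. The fingers then met a firm stop at z ≈ 0.110 m, the shut height, with 15–23 N of vertical force.
- **Last pictures:** all four sections look level, with no seal slot under the rim; white shows only in the slits between sections.
- **Canister position:** the canister outline sits at the same pixels as at the start.
- **Bystanders:** I kept the arm clear of the cup, jug and pan lid and felt no unexpected contact. I did not measure their positions again at the end.
- **Disagreement:** my estimates of the lid centre differed by up to 5 mm in x (0.484 to 0.494 m). The 0.484 m value came from a rough reading of one wrist picture. I aimed at about 0.490 m, and the wrist views showed sections 3 and 4 being pressed near the middle of the rim ring.

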